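Weigh a slide carrier on a spring hook scale

TASK

Weigh the steel carrier that holds the green slide box: take it by the blue block on top, bring the bar of its bail over the scale's hook, press it down past the orange spring gate until the gate snaps shut above it, and ease the load down slowly so that the pointer never jerks nor runs to the bottom of the scale. Let go and leave the carrier hanging free and still on the hook with the pointer settled, and leave the beaker, the white bottle and the blue rack where they stand.

Things in the scene. Friction and masses are not known exactly. Their poses are not given: they have to be found in the camera images.
- carrier_grip (a point): Centre of the blue grip block (22 x 50 x 30 mm in x, y, z) on top of the loose steel carrier, 173 mm above the tray's underside; grasp it from above across its 50 mm, along its y axis. It stands on two 8 mm posts at y = -22 and +22 mm that rise from the bar's ends. Carrier about 0.37 to 0.5 kg in all, the same either way round. Axes are the carrier's, z up.
- carrier_bar (a point): Centre of the carrier's level bar (8 mm round, 44 mm long along the carrier's y), 61 mm straight below carrier_grip. The hook goes under this bar, between the posts. The bar's underside is 75 mm above the slide box: that is the window for the hook. From the bar's ends the bail leans out and down to legs at y = -50 and +50 mm, all in the carrier's y-z plane.
- carrier_tray (a point): Centre of the underside of the carrier's open steel tray, 70 x 96 x 20 mm (x, y, z), 112 mm below the bar. A green slide box (56 x 81 mm, top 33 mm above this point) is fixed in it.
- hook_seat (a point): Where the centre of a hung bar rests in the scale's hook; sinks with the hook, 195 mm above the bench unloaded. Axes are the stand's: x from hook to column, z up. The hook is an 8 mm rod bent to a J in the x-z plane, lowest point 13 mm below the seat, throat 22 mm wide, open upward. The bar lies along this y axis. The carrier comes from -x with its bar above the tip, then goes down over the seat.
- hook_tip (a point): Top end of the hook's free tip on the -x side (24 mm from the seat, flared outward), 39 mm above the seat. The hook's back is 16 mm on the +x side of the seat; from it a level arm, its top 36 mm above the seat, runs to the column.
- scale_stand: Fixed scale stand; origin on the bench plumb below the hook seat, x towards the column. The grey base begins 67 mm and the aluminium column 103 mm in +x (the hook's slide block 87 mm); the base is 130 mm wide, the black cap 257 mm high. A white graduated plate, reaching 67 mm to +y, has the red pointer before it.
- hook_carriage (a joint): Hook and red pointer of the spring scale: how far they have sunk, in m; 0 unloaded (top), 0.07 at the bottom end. The spring takes 0.5 N to start and then 120 N per m, lightly damped; the carrier alone settles it at about 26 to 37 mm.
- hook_gate (a joint): Orange spring gate across the throat, 30 mm above the seat, 23 mm long, hinged on the column side: rad, 0 shut, up to 1.35 folded down into the throat. Under 2 N opens it downward; it springs shut once the bar has passed its end, 24 mm lower, within about 6 mm of the seat. It does not open upward.
- beaker_small: Clear glass beaker, 60 mm wide, 63 mm high, loose; origin at the centre of its underside. Bystander.
- reagent_c: White bottle with blue cap, 48 mm wide, 100 mm high, loose; origin at the centre of its underside. Bystander.
- microtube_rack: Blue rack, 66 x 124 x 30 mm, loose; origin at the centre of its underside. Bystander.

How it is judged:
On the way, in this order (a step that is already met when the one before it is completed fails the run):
1. the carrier is lifted off the bench (height (world z) of carrier_bar above 0.16 m), for 0.1 s.
2. the bar of the carrier presses the gate open (value of joint hook_gate above 0.4 rad and distance between carrier_bar and hook_seat below 0.04 m).
3. the gate has sprung shut above the bar (distance between carrier_bar and hook_seat below 0.017 m and value of joint hook_gate below 0.12 rad), for 0.1 s.
At the end, for the whole second after the job is handed in: The bar lies in the hook (its centre within 17 mm of the hook seat), the gate is shut (under 0.12 rad), the carrier hangs within 0.2 rad of upright, and the hook rests 18 to 50 mm down, moving under 0.03 m/s (all of step 3 and value of joint hook_carriage between 0.018 and 0.05 m and velocity of joint hook_carriage between -0.03 and 0.03 m/s and angle between carrier_bar's own z axis and vertical below 0.2 rad); the robot touches nothing.
It fails at once if the hook is dropped or jerked: it moves down faster than 0.15 m/s (velocity of joint hook_carriage above 0.15 m/s).
It fails at once if the hook is pulled to the bottom end of its travel (below 64 mm) (value of joint hook_carriage above 0.064 m).
It fails at once if the beaker is shifted by more than 40 mm or tipped over (distance of beaker_small from where it was at the start of the episode above 0.04 m or angle between beaker_small's own z axis and vertical above 0.5 rad).
It fails at once if the white bottle is shifted by more than 40 mm or tipped over (distance of reagent_c from where it was at the start of the episode above 0.04 m or angle between reagent_c's own z axis and vertical above 0.5 rad).
It fails at once if the blue microtube rack is shifted by more than 40 mm or tipped over (distance of microtube_rack from where it was at the start of the episode above 0.04 m or angle between microtube_rack's own z axis and vertical above 0.5 rad).
It also fails if it takes over 48 s, if anything falls off the work surface, if the arm or the gripper's body presses on something with over 40 N, if the wrist force passes 120 N, or if a joint passes its speed limit or range.

ROBOT

A 6-joint arm with a two-finger parallel gripper is mounted at the origin on a cart in front of the work surface, level with it; the furniture and walls round the work are solid. World frame = base frame: x ahead of the robot, y to its left, z up, the work surface at z = 0. Lengths are in m, angles in rad, forces in N, time in s.
With the tool pointing down it reaches from about 0.425 to 0.95 m from the base axis. Payload 14.7 kg.
Tool frame: the origin (TCP) lies on the centre line of the jaws, within the pads' length; the fingertips stand 19 mm ahead of it and the grasp point (between the pads) is the TCP; z points along the fingers, y is the line along which they close (so a half turn about z gives the same grasp; the last joint's range is limited). The gripper opens to 85 mm and grips with 20 to 120 N. Pads are 22 mm wide; open, the fingers measure 114 mm over their backs; the gripper's body (76 mm by 85 mm) begins 54 mm behind the grasp point. The pads swing forward as they close: fully open they stand 13 mm farther back than shut.
Start: joints at [1.272, 0.48, 1.596, -0, 1.065, -0.047], TCP at [0.162, 0.63, 0.25] pointing down, gripper open.
Joint ranges: [-2.75, 2.75], [-0.82, 2.05], [0.23, 2.67], [-1.56, 4.7], [0.09, 2.69], [-2.92, 2.92]. Speed limits (rad/s): [1.89, 1.89, 2.39, 3.01, 3.01, 3.01].

INTERFACE

Orientations are given as a unit quaternion [w, x, y, z].
In Python, from bench import status, viewer, hand_in, nets gives the robot as it stands.
- The arm moves only by the tool drive_tool, never from a script. Its argument "rows" is a list of rows, each a list of 3 entries, a list of its own where there are three numbers: the shift along the tool's x, y, z in mm, then the turn, a rotation vector about the tool's x, y, z in degrees, then the opening, from 0 (shut) to 1 (fully open). A call has 1 to 5 rows; each row shifts and turns the commanded pose from where the row before left it, along the tool's axes as they then stand; what a row does not reach is not made up. A row lasts 1/12 s, in which the tool goes at most 41.7 mm and 7.16 degrees, less where a joint would pass 70% of its speed; a pose out of reach is approached as far as the arm can. A call is refused whole if a number of a shift passes 41.7 or a number of a turn 7.16, either way. A call with a gripper value outside its range is refused whole. The fingers move at their own pace and stop on an object; the grip force is fixed at half the most. Time passes only in rows, so rows that do not move let the fingers close. It gives the time, the measured TCP pose, the force, the opening and the grip force at its end, in the units of the state.
- status.state(): the state, without advancing time (a new reading comes with each control period).
- viewer.snapshot(name): name is "scene" or "top"; returns a dict with "img" (480x640x3 uint8, red, green, blue), "fx", "fy", "cx", "cy" (pixels), "distortion" ([k1, k2, p1, p2, k3] as OpenCV has them; the pictures are not rectified), "R" (3x3) and "t" (3): a world point X has camera coordinates R X + t. Camera axes: x right, y down, z forward; pixel columns grow to the right and rows downward; lengths in m; the calibration is good to about 2 mm. A picture is of the moment at which its call begins. There is no depth.
- hand_in(): hands the job in; it is judged then, once.
Trained networks look in the newest picture that a camera, given by its name, has taken for a name from the list of things; names that differ only in an ending like _2 or _b are one class to them, and where a whole thing is asked for, a point or a joint stands for the part that bears it (a point fixed in the world has none). Each returns a list of dicts, best first, with "score" (0 to 1); they miss things now and then, are a little off and sometimes report something else, mostly with a low value. They report only what shows in the picture. A call takes as long as a camera call.
- nets.trace(camera, target): "pixels" (480x640 bool, what is visible of it) and "rect" ([left, top, width, height] in pixels, round what is visible of it).
The state is a dict: "clock": time; "joints": joint angles; "dq": joint speeds; "joint_efforts": joint torques, N m; "tool_pos": TCP position; "ee_rot": TCP orientation; "wrist_force": force on the tool from outside, world axes, zero at the start; "moment": the same for the moment, N m; "grip_width": finger opening in m; "gripper_force": force on a finger pad.
Only numpy, scipy, OpenCV 4.12 (cv2) and the standard library are available. Lean on these libraries where they do the work, as an engineer would, in place of code of your own. Each camera call takes 0.05 s, during which the arm holds its last target. There are 200 camera calls.

## Working session

There is one attempt and no reset: what is moved stays moved. The work goes in short steps, Python scripts to look and compute and a tool call to move; the robot and the scene stay as the last step left them, time stands still between calls to the robot, and variables do not carry over. Pictures are saved under pics/ and viewed, at most 10 in all, crops included, and the job is handed in when it is done.

Besides the shell and the picture viewer there is one more tool, called after "Request:" as name(argument=value, ...) on one line, values as JSON. drive_tool: Moves the arm, as the interface text tells. Its arguments: {"type":"object","properties":{"rows":{"type":"array"}},"required":["rows"]}

```bash
mkdir -p pics; ls
cat > h.py <<'E'
import numpy as np, cv2
from bench import status, viewer, nets
def snap(n,f=None):
    s=viewer.snapshot(n)
    if f: cv2.imwrite('pics/'+f,s['img'][:,:,::-1])
    return s
def K(s): return np.array([[s['fx'],0,s['cx']],[0,s['fy'],s['cy']],[0,0,1.]])
def ray(s,uv):
    p=cv2.undistortPoints(np.array([[uv]],float),K(s),np.array(s['distortion'],float))[0,0]
    R=np.array(s['R']);t=np.array(s['t']); return -R.T@t, R.T@np.array([*p,1.])
def atz(s,uv,z):
    c,d=ray(s,uv); return c+d*(z-c[2])/d[2]
def tri(*pairs):
    A=np.zeros((3,3));b=np.zeros(3)
    for s,uv in pairs:
        c,d=ray(s,uv);d=d/np.linalg.norm(d);P=np.eye(3)-np.outer(d,d);A+=P;b+=P@c
    return np.linalg.solve(A,b)
def proj(s,X):
    R=np.array(s['R'],float);t=np.array(s['t'],float)
    return cv2.projectPoints(np.array(X,float).reshape(-1,3),cv2.Rodrigues(R)[0],t,K(s),np.array(s['distortion'],float))[0][:,0]
E
python3 - <<'E'
from h import *
for n in('scene','top'):
    s=snap(n,n+'0.png'); print(n,-np.array(s['R']).T@np.array(s['t']),s['fx'])
    for k in('carrier_grip','hook_tip','hook_gate','scale_stand','beaker_small','reagent_c','microtube_rack'):
        for r in nets.trace(n,k)[:2]:
            v,u=np.nonzero(r['pixels']); print(k,round(r['score'],2),r['rect'],u.mean().round(1),v.mean().round(1))
print(status.state())
E
```

```text
pics
scene [-0.24901413 -0.7011576   1.04507073] 591.3681572133904
carrier_grip 0.65 [262.0, 190.1, 43.9, 82.8] 282.3 239.3
hook_tip 0.84 [426.9, 229.6, 29.4, 51.7] 438.6 249.2
scale_stand 0.73 [403.1, 209.6, 64.2, 112.0] 435.9 265.4
beaker_small 0.72 [301.4, 253.6, 27.4, 34.2] 315.9 267.8
beaker_small 0.44 [370.0, 353.7, 72.7, 41.0] 406.4 372.6
reagent_c 0.95 [279.4, 264.5, 20.9, 42.1] 288.2 288.6
microtube_rack 0.72 [373.3, 350.3, 70.2, 46.1] 406.6 372.6
top [ 0.26219156 -0.1186638   1.18764796] 471.0307877157372
carrier_grip 0.95 [230.9, 240.3, 45.8, 35.5] 255.8 256.5
hook_tip 0.68 [397.5, 168.8, 32.4, 56.7] 415.2 194.3
scale_stand 0.57 [361.8, 149.0, 66.0, 77.8] 395.3 189.9
beaker_small 0.87 [288.7, 243.8, 22.5, 21.2] 299.0 251.6
reagent_c 0.78 [292.1, 279.8, 22.9, 23.8] 302.4 289.6
microtube_rack 0.62 [405.0, 244.2, 50.2, 56.6] 428.2 272.1
{'clock': 0.8, 'joints': array([ 1.27237789e+00,  4.80199636e-01,  1.59627794e+00,  5.20658081e-06,
        1.06508277e+00, -4.65984819e-02]), 'dq': array([ 0.00094796, -0.00034139, -0.00088654,  0.00134782,  0.00033634,
       -0.0013303 ]), 'joint_efforts': array([ 1.89383492e-03, -9.50387120e+01, -4.30629086e+01,  3.96681862e-04,
        1.08166343e-03, -8.11798969e-06]), 'tool_pos': array([0.16193965, 0.62951818, 0.25030503]), 'ee_rot': array([5.29256813e-07, 1.25578811e-01, 9.92083647e-01, 1.63052054e-05]), 'wrist_force': array([ 0.85214284, -0.38785015,  0.49621973]), 'moment': array([-0.0690454 , -0.05751914, -0.02051547]), 'gripper_force': 0.0, 'grip_width': 0.08525750232213919}
```

Run:
```python
import cv2
a=cv2.imread('pics/scene0.png')[170:410,230:490];cv2.imwrite('pics/sc.png',cv2.resize(a,None,fx=2.5,fy=2.5,interpolation=2))
a=cv2.imread('pics/top0.png')[130:330,210:475];cv2.imwrite('pics/tc.png',cv2.resize(a,None,fx=3,fy=3,interpolation=2))
```

```text
(no output)
```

View pics/sc.png

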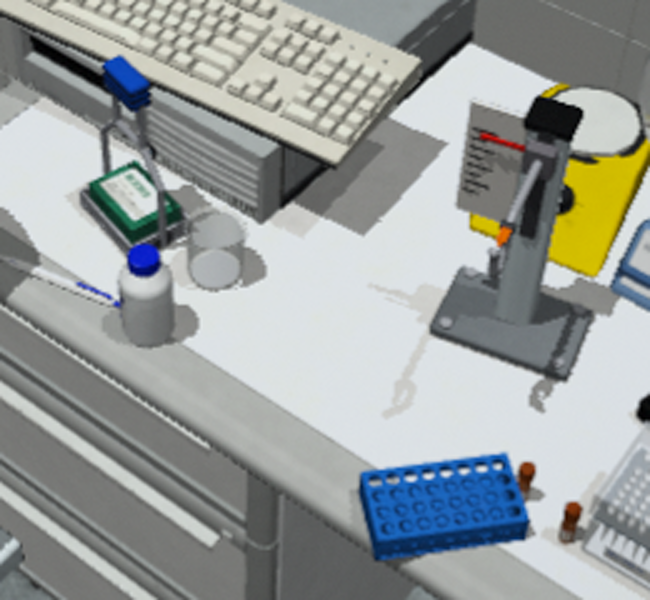

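View pics/tc.png

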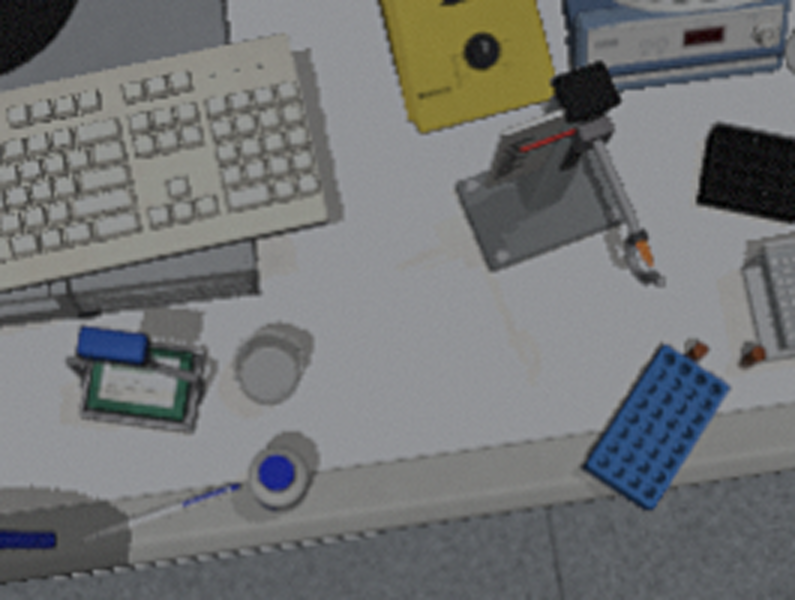

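Both views show the carrier (grip near scene px (280,203), top px (248,245)), the stand with its hook, the beaker and bottle to the carrier's right, and the rack near the front edge. Next I'll fit the carrier's pose and enlarge the stand.

```bash
cat > fitc.py <<'E'
from h import *
from scipy.optimize import minimize
def box(c,yaw,d):
    g=np.array([[i,j,k] for i in(-.5,.5) for j in(-.5,.5) for k in(-.5,.5)])*d
    a=np.array([[np.cos(yaw),-np.sin(yaw),0],[np.sin(yaw),np.cos(yaw),0],[0,0,1]]); return g@a.T+c
def mask(s,near,r):
    hsv=cv2.cvtColor(s['img'],cv2.COLOR_RGB2HSV); m=cv2.inRange(hsv,(105,130,40),(128,255,255))
    k=np.zeros_like(m);cv2.circle(k,near,r,255,-1); return m&k
def fit(x0,ms,zc=0.173,d=(.022,.05,.030),free_z=False):
    F=8
    def cost(x):
        e=0
        for s,m in ms:
            p=proj(s,box(np.array([x[0],x[1],x[3]/1 if free_z else zc]),x[2],np.array(d)))
            im=np.zeros((480*4,640*4),np.uint8)
            cv2.fillConvexPoly(im,np.round(cv2.convexHull(p.astype(np.float32))[:,0]*4*16+(2*16-8)*0+1.5*16).astype(np.int32),255,shift=4)
            e+=np.abs(cv2.resize(im,(640,480),interpolation=cv2.INTER_AREA).astype(float)-cv2.GaussianBlur(m,(3,3),.5)).sum()/255
        return e
    best=None
    for y in np.arange(-1.5,1.6,.25) if x0[2] is None else [x0[2]]:
        x=[x0[0],x0[1],y]+([zc] if free_z else [])
        n=len(x);sx=np.vstack([x]+[np.array(x)+np.eye(n)[i]*(.15 if i==2 else .012) for i in range(n)])
        r=minimize(cost,x,method='Nelder-Mead',options=dict(initial_simplex=sx,xatol=1e-4,fatol=.01))
        if best is None or r.fun<best.fun: best=r
    return best
E
python3 - <<'E'
from fitc import *
a=snap('scene');b=snap('top')
ma=mask(a,(281,203),22);mb=mask(b,(248,245),22)
print((ma>0).sum(),(mb>0).sum())
x=atz(b,(248,245),.188);print(x)
r=fit([x[0],x[1],None],[(a,ma),(b,mb)]);print(r.x,r.fun)
r2=fit(r.x[:3],[(a,ma),(b,mb)],free_z=True);print(r2.x,r2.fun)
for n,s,ctr in(('a',a,(440,255)),('b',b,(410,195))):
    u,v=ctr; c=s['img'][v-55:v+55,u-36:u+37,::-1]
    globals()['c'+n]=cv2.resize(c,None,fx=5.4,fy=5.4,interpolation=cv2.INTER_CUBIC)
cv2.imwrite('pics/stand.png',np.hstack([ca,cb]));print(ca.shape)
for s,ctr in((a,(432,264)),(b,(425,213))):
    hsv=cv2.cvtColor(s['img'],cv2.COLOR_RGB2HSV);m=cv2.inRange(hsv,(6,150,120),(18,255,255));k=np.zeros_like(m);cv2.circle(k,ctr,18,255,-1)
    v,u=np.nonzero(m&k);print(len(u),u.mean(),v.mean(),np.linalg.svd(np.cov(u,v))[0][:,0])
for n,pt in(('beaker_small',(299,251.6)),('reagent_c',(302.4,289.6)),('rack',(428.2,272.1))): print(n,atz(b,pt,.03))
E
```

```text
254 220
[0.47678855 0.00884924 0.188     ]
[ 0.48061299  0.01443086 -0.38691866] 161.60392156862747
[ 0.48086833  0.01380724 -0.37133285  0.17062771] 160.34509803921569
(594, 394, 3)
29 430.9655172413793 263.7586206896552 [-0.53469747  0.84504356]
15 424.53333333333336 213.33333333333334 [-0.51760286 -0.85562099]
beaker_small [ 0.47612741 -0.09561382  0.03      ]
reagent_c [ 0.3809102  -0.09140959  0.03      ]
rack [ 0.37977608 -0.4062234   0.03      ]
```

View pics/stand.png

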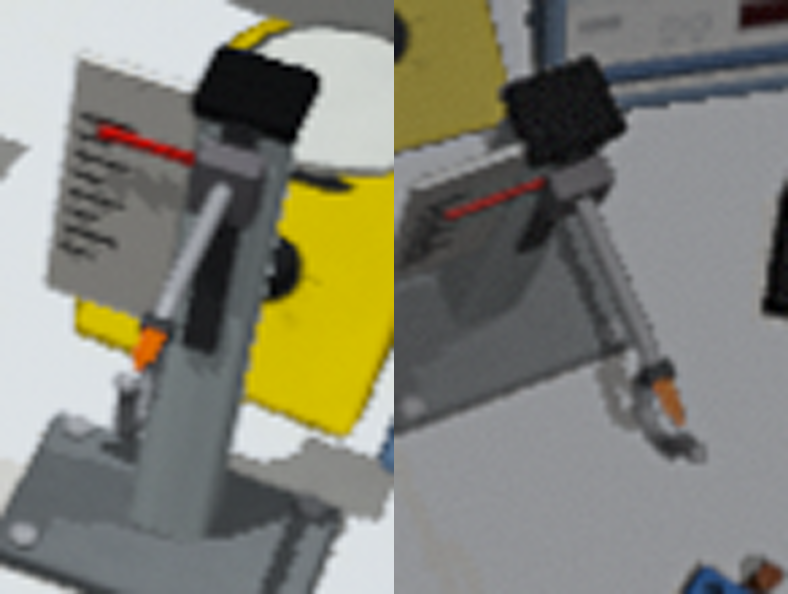

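The stand crop shows the hook tip (top right of 394 px: ~(697,453)), the orange gate, the cap and the base edge clearly. The carrier fit residual is too high, so I'll improve its mask and fit the stand too.

```bash
python3 - <<'E'
import re
s=open('fitc.py').read()
s=s.replace("m=cv2.inRange(hsv,(105,130,40),(128,255,255))","m=cv2.inRange(hsv,(100,110,25),(130,255,255))")
s=s.replace("return m&k","m=m&k; n,l,st,_=cv2.connectedComponentsWithStats(m); m=(l==1+st[1:,4].argmax()).astype(np.uint8)*255; h=cv2.convexHull(cv2.findNonZero(m)); o=np.zeros_like(m); cv2.fillConvexPoly(o,h,255); return o")
open('fitc.py','w').write(s)
E
python3 - <<'E'
from fitc import *
from scipy.optimize import least_squares
a=snap('scene');b=snap('top')
ma=mask(a,(281,203),22);mb=mask(b,(248,245),22)
x=atz(b,(248,245),.188)
r=fit([x[0],x[1],None],[(a,ma),(b,mb)]);print((ma>0).sum(),(mb>0).sum(),r.x,r.fun)
ov=[]
for s,m,c in((a,ma,(281,215)),(b,mb,(250,250))):
    im=cv2.resize(s['img'][c[1]-35:c[1]+35,c[0]-28:c[0]+28,::-1],None,fx=7,fy=7,interpolation=2)
    for z,d in((.173,(.022,.05,.03)),(.01,(.07,.096,.02))):
        p=proj(s,box(np.array([r.x[0],r.x[1],z]),r.x[2],np.array(d)))
        p=(p-[c[0]-28,c[1]-35]+.5)*7-.5
        h=cv2.convexHull(p.astype(np.float32)).astype(int); cv2.polylines(im,[h],True,(0,0,255),1)
    ov.append(im)
cv2.imwrite('pics/ov.png',np.hstack(ov))
# stand: pixels from the enlarged crop (x/5.4+u0)
A=lambda u,v:((u+.5)/5.4-.5+404,(v+.5)/5.4-.5+200); B=lambda u,v:((u-394+.5)/5.4-.5+374,(v+.5)/5.4-.5+140)
tip=tri((a,A(128,380)),(b,B(697,453)));print('tip',tip)
g=tri((a,(430.97,263.76)),(b,(424.53,213.33)));print('gate',g)
print('collar',tri((a,A(155,322)),(b,B(657,372))))
print('arm@slide',tri((a,A(228,190)),(b,B(586,205))))
print('base front edge z.012', atz(b,B(622,347),.012),atz(b,B(430,418),.012))
print('capcorners',[atz(b,B(*q),.257) for q in((503,92),(585,58),(627,132))], [atz(a,A(*q),.257) for q in((218,47),(320,75))])
E
```

```text
291 247 [ 0.47993028  0.01427353 -0.28531337] 115.74117647058824
tip [ 0.45943296 -0.37813892  0.23239637]
gate [ 0.48366356 -0.37278174  0.22601515]
collar [ 0.49412274 -0.36936138  0.22791008]
arm@slide [ 0.56630725 -0.35484026  0.22965027]
base front edge z.012 [ 0.56168139 -0.41209025  0.012     ] [ 0.53983094 -0.31444763  0.012     ]
capcorners [array([ 0.60726484, -0.32398796,  0.257     ]), array([ 0.61684353, -0.35839443,  0.257     ]), array([ 0.58438096, -0.36899406,  0.257     ])] [array([ 0.60479457, -0.32416674,  0.257     ]), array([ 0.61487014, -0.36176944,  0.257     ])]
```

View pics/ov.png

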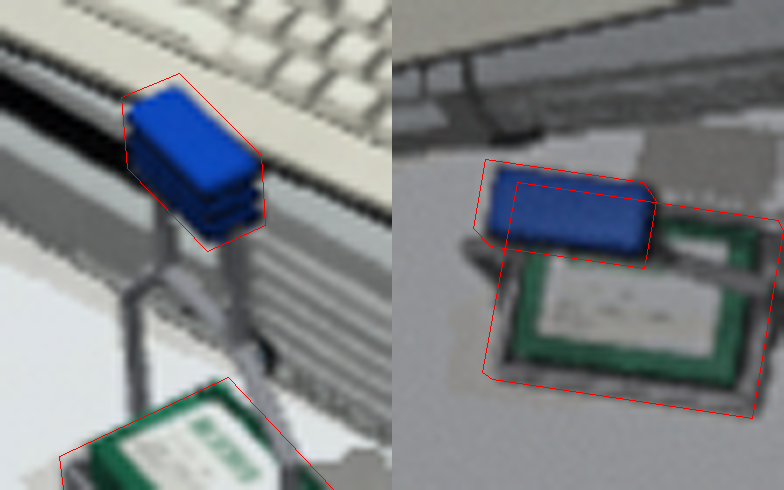

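View pics/top0.png

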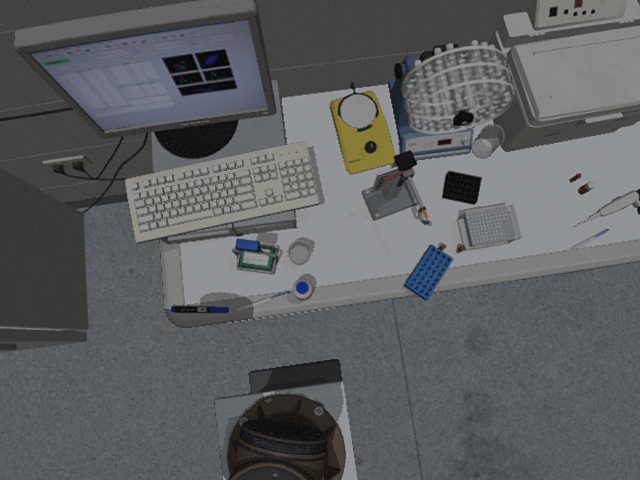

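Request:
drive_tool(rows=[[[-12, -13, 0], [0, 0, 0], 1], [[-22, -25, 0], [0, 0, 0], 1], [[-24, -27, 0], [0, 0, 0], 1]])

```text
clock: 1.25
tool_pos: [0.2017, 0.5519, 0.25]
ee_rot: [0.0, 0.125, 0.992, 0.0]
wrist_force: [0.7, 0.2, 0.5]
grip_width: 0.0853
gripper_force: 0.0
```

The top view confirms a clear route: the keyboard and monitor are beyond the carrier, and nothing tall lies on the line.

Request:
drive_tool(rows=[[[-26, -29, 0], [0, 0, 0], 1], [[-26, -29, 0], [0, 0, 0], 1], [[-26, -29, 0], [0, 0, 0], 1], [[-26, -29, 0], [0, 0, 0], 1], [[-26, -29, 0], [0, 0, 0], 1]])

```text
clock: 1.67
tool_pos: [0.2921, 0.3777, 0.2504]
ee_rot: [0.0, 0.125, 0.992, 0.0]
wrist_force: [0.9, -0.0, 0.6]
grip_width: 0.0854
gripper_force: 0.0
```

Request:
drive_tool(rows=[[[-26, -29, 0], [0, 0, 0], 1], [[-26, -29, 0], [0, 0, 0], 1], [[-26, -29, 0], [0, 0, 0], 1], [[-26, -29, 0], [0, 0, 0], 1], [[-26, -29, 0], [0, 0, 0], 1]])

```text
clock: 2.08
tool_pos: [0.382, 0.2048, 0.2506]
ee_rot: [0.0, 0.125, 0.992, 0.0]
wrist_force: [0.7, 1.1, 0.6]
grip_width: 0.0852
gripper_force: 0.0
```

Request:
drive_tool(rows=[[[-26, -29, 0], [0, 0, 0], 1], [[-26, -29, 0], [0, 0, 0], 1], [[-26, -29, 0], [0, 0, 0], 1], [[-26, -29, 0], [0, 0, 0], 1], [[-16, -20, 0], [0, 0, 0], 1]])

```text
clock: 2.5
tool_pos: [0.4653, 0.042, 0.2506]
ee_rot: [0.001, 0.126, 0.992, -0.0]
wrist_force: [0.7, 0.5, 0.5]
grip_width: 0.0852
gripper_force: 0.0
```

Request:
drive_tool(rows=[[[-14, -15, 0], [0, 0, 0], 1], [[-8, -10, 5], [0, 0, 0], 1], [[0, 0, 15], [0, 0, 0], 1], [[0, 0, 20], [0, 0, 0], 1], [[0, 0, 5], [0, 0, 0], 1]])

```text
clock: 2.92
tool_pos: [0.4775, 0.0153, 0.203]
ee_rot: [-0.001, 0.126, 0.992, -0.0]
wrist_force: [-0.6, 0.2, -0.4]
grip_width: 0.0857
gripper_force: 0.0
```

Run:
```python
from fitc import *
a=snap('scene');b=snap('top');t=status.state()['tool_pos'];print(t)
ov=[]
for s,c in((a,(281,215)),(b,(250,250))):
    im=cv2.resize(s['img'][c[1]-45:c[1]+35,c[0]-28:c[0]+28,::-1],None,fx=7,fy=7,interpolation=2)
    ov.append(im)
cv2.imwrite('pics/gr.png',np.hstack(ov))
```

```text
[0.47790769 0.01554654 0.20438661]
```

View pics/gr.png

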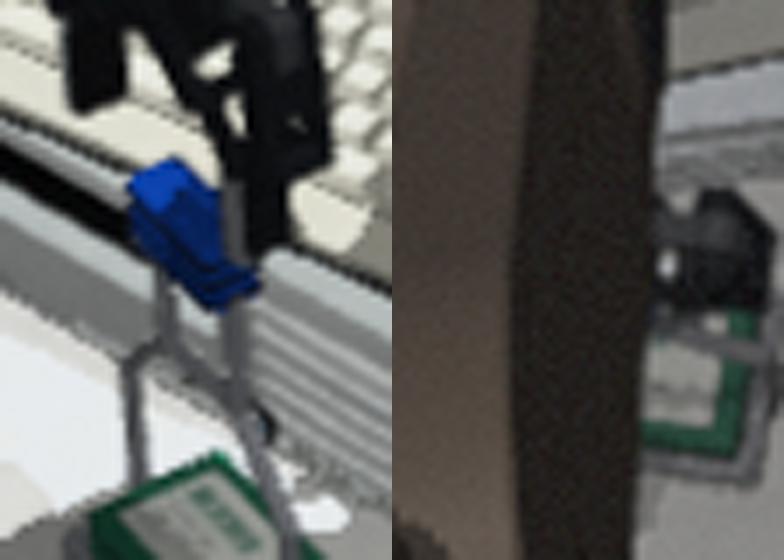

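The fingers straddle the block (near finger at its right end, scene crop ~(265,200)). I'll descend the rest and close.

Request:
drive_tool(rows=[[[-1, 0, 12], [0, 0, 0], 1], [[-1, 0, 12], [0, 0, 0], 1], [[0, 0, 6], [0, 0, 0], 1], [[0, 0, 0], [0, 0, 0], 0.7], [[0, 0, 0], [0, 0, 0], 0.4]])

```text
clock: 3.43
tool_pos: [0.4809, 0.0149, 0.1758]
ee_rot: [0.0, 0.125, 0.992, 0.0]
wrist_force: [0.5, 0.1, -0.1]
grip_width: 0.0635
gripper_force: 0.0
```

Request:
drive_tool(rows=[[[0, 0, 0], [0, 0, 0], 0.2], [[0, 0, 0], [0, 0, 0], 0.2], [[0, 0, 0], [0, 0, 0], 0.2], [[0, 0, 0], [0, 0, 0], 0.2], [[0, 0, 0], [0, 0, 0], 0.2]])

```text
clock: 3.85
tool_pos: [0.4813, 0.0146, 0.1764]
ee_rot: [0.001, 0.126, 0.992, 0.0]
wrist_force: [-1.9, -1.3, 7.5]
grip_width: 0.0491
gripper_force: 61.3
```

Request:
drive_tool(rows=[[[0, 0, -6], [0, 0, 0], 0.2], [[0, 0, -16], [0, 0, 0], 0.2], [[0, 0, -24], [0, 0, 0], 0.2], [[0, 0, -26], [0, 0, 0], 0.2], [[0, 0, -26], [0, 0, 0], 0.2]])

```text
clock: 4.27
tool_pos: [0.4803, 0.0147, 0.2749]
ee_rot: [-0.0, 0.126, 0.992, -0.0]
wrist_force: [0.7, 0.1, -3.2]
grip_width: 0.0489
gripper_force: 63.5
```

Request:
drive_tool(rows=[[[0, 0, -22], [0, 0, 0], 0.2], [[0, 0, -12], [0, 0, 0], 0.2], [[0, 0, -6], [0, 0, 0], 0.2], [[0, 0, 0], [0, 0, 0], 0.2], [[0, 0, 0], [0, 0, 0], 0.2]])

```text
clock: 4.68
tool_pos: [0.4804, 0.0147, 0.313]
ee_rot: [-0.0, 0.126, 0.992, 0.0]
wrist_force: [0.4, -0.4, -4.8]
grip_width: 0.0491
gripper_force: 63.5
```

Request:
drive_tool(rows=[[[0, -8, 0], [0, 0, 0], 0.2], [[0, -18, 0], [0, 0, 0], 0.2], [[-1, -26, 0], [0, 0, 0], 0.2], [[-1, -30, 0], [0, 0, 0], 0.2], [[-1, -30, 0], [0, 0, 0], 0.2]])

```text
clock: 5.1
tool_pos: [0.4546, -0.0957, 0.3122]
ee_rot: [-0.001, 0.125, 0.992, 0.0]
wrist_force: [1.1, -0.7, -3.4]
grip_width: 0.0493
gripper_force: 64.0
```

Request:
drive_tool(rows=[[[-1, -30, 0], [0, 0, 0], 0.2], [[-1, -30, 0], [0, 0, 0], 0.2], [[-1, -30, 0], [0, 0, 0], 0.2], [[-1, -30, 0], [0, 0, 0], 0.2], [[-1, -30, 0], [0, 0, 0], 0.2]])

```text
clock: 5.52
tool_pos: [0.4218, -0.2426, 0.3122]
ee_rot: [-0.001, 0.126, 0.992, 0.0]
wrist_force: [1.1, -0.4, -2.9]
grip_width: 0.0492
gripper_force: 64.0
```

Request:
drive_tool(rows=[[[-1, -30, 0], [0, 0, 0], 0.2], [[-1, -30, 0], [0, 0, 0], 0.2], [[-1, -30, 0], [0, 0, 0], 0.2], [[0, -26, 0], [0, 0, 0], 0.2], [[0, -20, 0], [0, 0, 0], 0.2]])

```text
clock: 5.93
tool_pos: [0.3906, -0.3756, 0.3119]
ee_rot: [-0.001, 0.126, 0.992, 0.0]
wrist_force: [0.9, -0.0, -4.0]
grip_width: 0.0491
gripper_force: 64.1
```

Request:
drive_tool(rows=[[[0, -14, 0], [0, 0, -2], 0.2], [[0, -8, 0], [0, 0, -6], 0.2], [[0, 0, 0], [0, 0, -7], 0.2], [[0, 0, 0], [0, 0, -7], 0.2], [[0, 0, 0], [0, 0, -5], 0.2]])

```text
clock: 6.35
tool_pos: [0.386, -0.395, 0.3118]
ee_rot: [-0.001, -0.113, 0.994, 0.001]
wrist_force: [0.9, 0.8, -3.9]
grip_width: 0.0495
gripper_force: 64.1
```

Request:
drive_tool(rows=[[[0, 0, 0], [0, 0, 0], 0.2], [[0, 0, 0], [0, 0, 0], 0.2], [[0, 0, 0], [0, 0, 0], 0.2]])

```text
clock: 6.6
tool_pos: [0.3867, -0.3948, 0.3127]
ee_rot: [-0.0, -0.108, 0.994, 0.0]
wrist_force: [0.4, -0.2, -3.6]
grip_width: 0.049
gripper_force: 64.1
```

Run:
```python
from fitc import *
a=snap('scene');b=snap('top');st=status.state();t=st['tool_pos'];print(t,st['ee_rot'])
q=st['ee_rot'];psi=-2*np.arctan2(q[1],q[2]);print(psi)
def R(p):return np.array([[np.cos(p),-np.sin(p),0],[np.sin(p),np.cos(p),0],[0,0,1]])
seat=np.array([.483,-.3727,.195])
bar=np.array([t[0],t[1],t[2]-.0644])
P=[bar+R(psi)@[0,y,0] for y in(-.022,.022)]
T=[bar+R(psi)@[x,y,-.112] for x,y in((-.035,-.048),(-.035,.048),(.035,.048),(.035,-.048))]
H=[seat,seat+R(.22)@[-.024,0,.039],seat+R(.22)@[.016,0,.03],seat+R(.22)@[.085,0,.032]]
ov=[]
for s,c in((a,(420,250)),(b,(425,225))):
    x0,y0=c[0]-50,c[1]-75
    im=cv2.resize(s['img'][y0:y0+150,x0:x0+100,::-1],None,fx=4,fy=4,interpolation=2)
    f=lambda X:((proj(s,X)-[x0,y0]+.5)*4-.5).astype(int)
    cv2.polylines(im,[f(P)],False,(0,0,255),1);cv2.polylines(im,[f(T)],True,(255,0,255),1);cv2.polylines(im,[f(H)],False,(0,255,0),1)
    ov.append(im)
cv2.imwrite('pics/pre.png',np.hstack(ov))
```

```text
[ 0.38689183 -0.39481771  0.31297737] [-1.85265839e-04 -1.08446424e-01  9.94102251e-01  2.29918440e-04]
0.21732025669880925
```

View pics/pre.png

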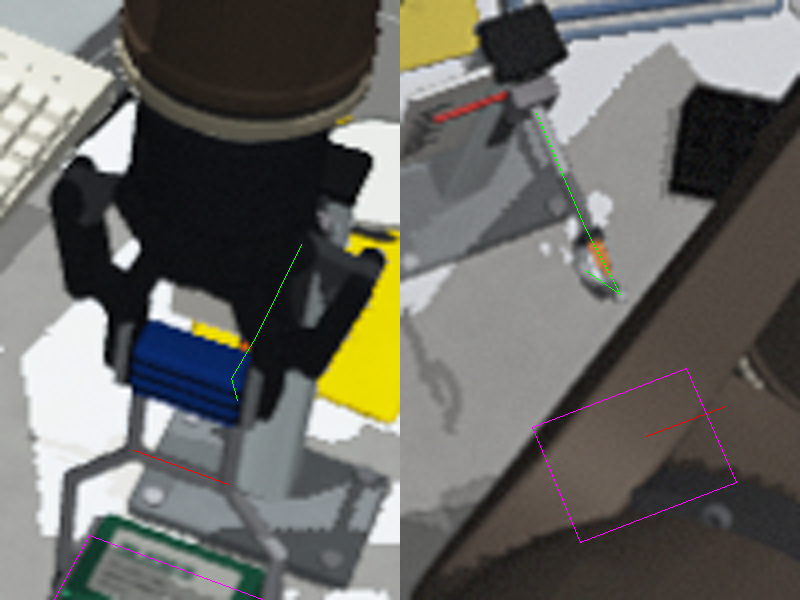

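The bar overlay lies on the real bar (left half ~(180,465)) and the hook overlay on the hook, so the estimates agree. Moving in.

Request:
drive_tool(rows=[[[-5, 0, 0], [0, 0, 0], 0.2], [[-11, 0, 0], [0, 0, 0], 0.2], [[-14, 0, 0], [0, 0, 0], 0.2], [[-14, 1, 0], [0, 0, 0], 0.2], [[-14, 0, 0], [0, 0, 0], 0.2]])

```text
clock: 7.12
tool_pos: [0.4454, -0.3806, 0.3133]
ee_rot: [0.0, -0.11, 0.994, -0.0]
wrist_force: [-0.7, -0.3, -3.6]
grip_width: 0.0495
gripper_force: 64.0
```

Request:
drive_tool(rows=[[[-14, 0, 0], [0, 0, 0], 0.2], [[-12, 0, 0], [0, 0, 0], 0.2], [[-9, 0, 0], [0, 0, 0], 0.2], [[-5, 0, 0], [0, 0, 0], 0.2], [[0, 0, 0], [0, 0, 0], 0.2]])

```text
clock: 7.53
tool_pos: [0.4836, -0.3722, 0.313]
ee_rot: [-0.0, -0.11, 0.994, 0.0]
wrist_force: [-0.1, 0.1, -4.0]
grip_width: 0.0494
gripper_force: 64.0
```

Request:
drive_tool(rows=[[[0, 0, 0], [0, 0, 0], 0.2], [[0, 0, 0], [0, 0, 0], 0.2]])

```text
clock: 7.7
tool_pos: [0.482, -0.3727, 0.3133]
ee_rot: [-0.0, -0.109, 0.994, 0.0]
wrist_force: [-0.6, 0.5, -4.6]
grip_width: 0.049
gripper_force: 64.1
```

Run:
```python
from fitc import *
a=snap('scene');b=snap('top');st=status.state();t=st['tool_pos'];print(t,st['wrist_force'])
ov=[]
for s,c in((a,(430,250)),(b,(415,205))):
    x0,y0=c[0]-40,c[1]-60
    ov.append(cv2.resize(s['img'][y0:y0+120,x0:x0+80,::-1],None,fx=5,fy=5,interpolation=2))
cv2.imwrite('pics/in.png',np.hstack(ov))
```

```text
[ 0.48196717 -0.37279355  0.31339533] [-3.55563158e-03  6.52932652e-01 -3.92489319e+00]
```

View pics/in.png

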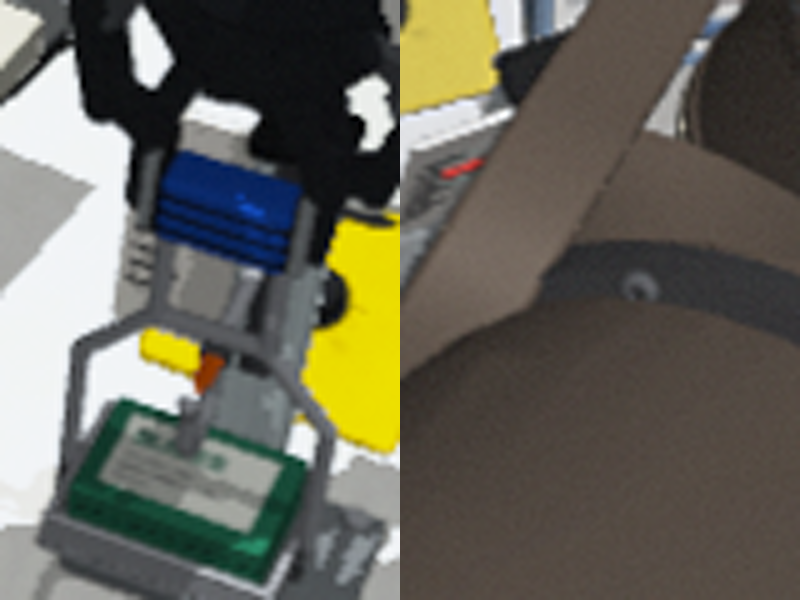

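The bar is above the throat with the hook tip (scene crop ~(187,405)) inside the window and the gate at (208,370). Descending.

Request:
drive_tool(rows=[[[0, 0, 3], [0, 0, 0], 0.2], [[-1, 0, 5], [0, 0, 0], 0.2], [[0, 0, 4], [0, 0, 0], 0.2], [[0, 0, 3], [0, 0, 0], 0.2], [[0, 0, 3], [0, 0, 0], 0.2]])

```text
clock: 8.22
tool_pos: [0.4833, -0.3723, 0.2947]
ee_rot: [-0.0, -0.109, 0.994, 0.0]
wrist_force: [0.4, 0.6, -3.6]
grip_width: 0.0491
gripper_force: 64.0
```

Request:
drive_tool(rows=[[[0, 0, 3], [0, 0, 0], 0.2], [[0, 0, 3], [0, 0, 0], 0.2], [[0, 0, 3], [0, 0, 0], 0.2], [[0, 0, 3], [0, 0, 0], 0.2], [[0, 0, 3], [0, 0, 0], 0.2]])

```text
clock: 8.63
tool_pos: [0.4835, -0.3724, 0.2801]
ee_rot: [0.0, -0.109, 0.994, -0.0]
wrist_force: [-0.3, 0.1, -2.1]
grip_width: 0.049
gripper_force: 64.1
```

Request:
drive_tool(rows=[[[0, 0, 3], [0, 0, 0], 0.2], [[0, 0, 3], [0, 0, 0], 0.2], [[0, 0, 3], [0, 0, 0], 0.2], [[0, 0, 3], [0, 0, 0], 0.2], [[0, 0, 3], [0, 0, 0], 0.2]])

```text
clock: 9.05
tool_pos: [0.4835, -0.3725, 0.2651]
ee_rot: [0.0, -0.109, 0.994, -0.0]
wrist_force: [-1.4, 0.3, -0.9]
grip_width: 0.0492
gripper_force: 64.2
```

```bash
cat > ptr.py <<'E'
from fitc import *
import time
s=snap('top');a=snap('scene');st=status.state();print(st['clock'],st['tool_pos'],st['wrist_force'],st['moment'])
# pointer pose model: compare red mask centroid with first picture
hsv=cv2.cvtColor(s['img'],cv2.COLOR_RGB2HSV);m=cv2.inRange(hsv,(0,120,60),(5,255,255))|cv2.inRange(hsv,(172,120,60),(180,255,255));k=np.zeros_like(m);k[150:215,365:415]=255
v,u=np.nonzero(m&k);print('red top',len(u),u.min() if len(u) else 0,u.mean(),v.mean())
if len(u):
    i=u==u.min();tip=(u[i][0],v[i].mean())
    # tip known at unloaded: find depth of plane from earlier picture
    s0=cv2.cvtColor(cv2.imread('pics/top0.png'),cv2.COLOR_BGR2HSV);m0=cv2.inRange(s0,(0,120,60),(5,255,255))|cv2.inRange(s0,(172,120,60),(180,255,255));v0,u0=np.nonzero(m0&k);j=u0==u0.min();print('tip',tip,'tip0',u0[j][0],v0[j].mean())
    X0=atz(s,(u0[j][0],v0[j].mean()),.235)
    for d in(0,.01,.02,.03,.04,.05): print(d,proj(s,X0-[0,0,d])[0].round(1))
ov=[cv2.resize(q['img'][y0:y0+120,x0:x0+80,::-1],None,fx=5,fy=5,interpolation=2) for q,x0,y0 in((a,390,200),(s,370,140))]
cv2.imwrite('pics/p%d.png'%int(st['clock']*100),np.hstack(ov))
E
python3 ptr.py; ls pics
```

```text
9.15 [ 0.48325214 -0.37221628  0.2647375 ] [-1.40750964 -0.16402411 -1.51289732] [-0.01392516  0.23011162 -0.00973158]
red top 14 382 386.2857142857143 180.85714285714286
tip (np.int64(382), np.float64(182.0)) tip0 383 179.0
0 [383. 179.]
0.01 [382.4 180.5]
0.02 [381.8 182. ]
0.03 [381.2 183.5]
0.04 [380.7 184.9]
0.05 [380.1 186.3]
gr.png
in.png
ov.png
p915.png
pre.png
sc.png
scene0.png
stand.png
tc.png
top0.png
```

Request:
drive_tool(rows=[[[0, 0, 3], [0, 0, 0], 0.2], [[0, 0, 3], [0, 0, 0], 0.2], [[0, 0, 3], [0, 0, 0], 0.2], [[0, 0, 3], [0, 0, 0], 0.2], [[0, 0, 3], [0, 0, 0], 0.2]])

```text
clock: 9.57
tool_pos: [0.4836, -0.3723, 0.2499]
ee_rot: [0.0, -0.109, 0.994, 0.0]
wrist_force: [0.6, -0.1, -3.2]
grip_width: 0.0492
gripper_force: 64.2
```

```bash
python3 ptr.py
```

```text
9.6667 [ 0.48346578 -0.37224676  0.24972108] [ 0.94115197 -0.23315811 -3.11249831] [ 0.07973693 -0.13083637  0.01715278]
red top 20 383 387.5 179.3
tip (np.int64(383), np.float64(180.5)) tip0 383 179.0
0 [383. 179.]
0.01 [382.4 180.5]
0.02 [381.8 182. ]
0.03 [381.2 183.5]
0.04 [380.7 184.9]
0.05 [380.1 186.3]
```

Request:
drive_tool(rows=[[[0, 0, 3], [0, 0, 0], 0.2], [[0, 0, 3], [0, 0, 0], 0.2], [[0, 0, 3], [0, 0, 0], 0.2], [[0, 0, 3], [0, 0, 0], 0.2], [[0, 0, 2], [0, 0, 0], 0.2]])

```text
clock: 10.08
tool_pos: [0.4835, -0.3724, 0.2359]
ee_rot: [0.0, -0.109, 0.994, -0.0]
wrist_force: [0.7, 0.1, -0.6]
grip_width: 0.0493
gripper_force: 64.3
```

Request:
drive_tool(rows=[[[0, 0, 0], [0, 0, 0], 0.2], [[0, 0, 0], [0, 0, 0], 0.2], [[0, 0, 0], [0, 0, 0], 0.2], [[0, 0, 0], [0, 0, 0], 0.2], [[0, 0, 0], [0, 0, 0], 0.2]])

```text
clock: 10.5
tool_pos: [0.4835, -0.3724, 0.2365]
ee_rot: [0.0, -0.109, 0.994, -0.0]
wrist_force: [0.1, -0.3, -1.1]
grip_width: 0.0488
gripper_force: 64.4
```

```bash
python3 ptr.py|head -3; python3 ptr.py|head -1; ls pics
```

```text
10.6 [ 0.48352186 -0.37240174  0.23644261] [ 0.7277304  -0.75669212  0.01851264] [-0.00838926 -0.11229238 -0.00368312]
red top 17 382 386.11764705882354 181.47058823529412
tip (np.int64(382), np.float64(182.5)) tip0 383 179.0
10.7 [ 0.483545   -0.37240687  0.23640106] [ 0.50632048 -0.39636291 -0.52618607] [ 0.01236322 -0.17628341  0.01863321]
gr.png
in.png
ov.png
p1060.png
p1070.png
p915.png
p966.png
pre.png
sc.png
scene0.png
stand.png
tc.png
top0.png
```

Request:
drive_tool(rows=[[[0, 0, 2], [0, 0, 0], 0.2], [[0, 0, 2], [0, 0, 0], 0.2], [[0, 0, 2], [0, 0, 0], 0.2], [[0, 0, 1], [0, 0, 0], 0.2], [[0, 0, 0], [0, 0, 0], 0.2]])

```text
clock: 11.12
tool_pos: [0.4835, -0.3724, 0.229]
ee_rot: [-0.0, -0.11, 0.994, 0.0]
wrist_force: [1.0, -1.1, -0.4]
grip_width: 0.0493
gripper_force: 64.5
```

Request:
drive_tool(rows=[[[0, 0, 0], [0, 0, 0], 0.2], [[0, 0, 0], [0, 0, 0], 0.2], [[0, 0, 0], [0, 0, 0], 0.2]])

```text
clock: 11.37
tool_pos: [0.4835, -0.3724, 0.2294]
ee_rot: [0.0, -0.11, 0.994, -0.0]
wrist_force: [0.5, -0.2, -1.0]
grip_width: 0.0496
gripper_force: 64.5
```

```bash
for i in 1 2 3 4; do python3 ptr.py|head -3; done
```

```text
11.4667 [ 0.48352063 -0.37241028  0.22938084] [ 0.93382723 -0.02711617  0.96436168] [-0.07532346 -0.16661341 -0.0375539 ]
red top 16 382 385.8125 182.25
tip (np.int64(382), np.float64(183.5)) tip0 383 179.0
11.5667 [ 0.48348552 -0.37238669  0.22934608] [ 1.38925962 -0.43659934 -0.4214974 ] [-0.0859707  -0.17875979 -0.00937862]
red top 17 382 385.70588235294116 182.35294117647058
tip (np.int64(382), np.float64(183.5)) tip0 383 179.0
11.6667 [ 0.48351233 -0.37237518  0.22934846] [1.09753046 0.14233988 0.04531882] [-0.08327271 -0.21219947  0.03895429]
red top 16 382 385.5625 182.4375
tip (np.int64(382), np.float64(183.5)) tip0 383 179.0
11.7667 [ 0.48351355 -0.3723706   0.22933035] [ 1.05099422 -0.02931228  0.38327815] [-0.08872244 -0.17659512  0.00943732]
red top 16 382 385.375 182.5
tip (np.int64(382), np.float64(183.5)) tip0 383 179.0
```

Request:
drive_tool(rows=[[[0, 0, 1], [0, 0, 0], 0.2], [[0, 0, 1], [0, 0, 0], 0.2], [[0, 0, 0], [0, 0, 0], 0.2]])

```text
clock: 12.02
tool_pos: [0.4835, -0.3724, 0.2271]
ee_rot: [-0.0, -0.109, 0.994, 0.0]
wrist_force: [1.6, -0.6, 0.9]
grip_width: 0.0494
gripper_force: 64.5
```

```bash
rm pics/p*[0-9].png; python3 ptr.py|head -3; mv pics/p1[0-9]*.png pics/seat.png
```

```text
12.1167 [ 0.48350269 -0.37237752  0.22723023] [ 1.87565184 -1.593877   -0.21193978] [-0.13486775 -0.24317595  0.00831849]
red top 17 382 386.4117647058824 182.47058823529412
tip (np.int64(382), np.float64(184.0)) tip0 383 179.0
```

View pics/seat.png

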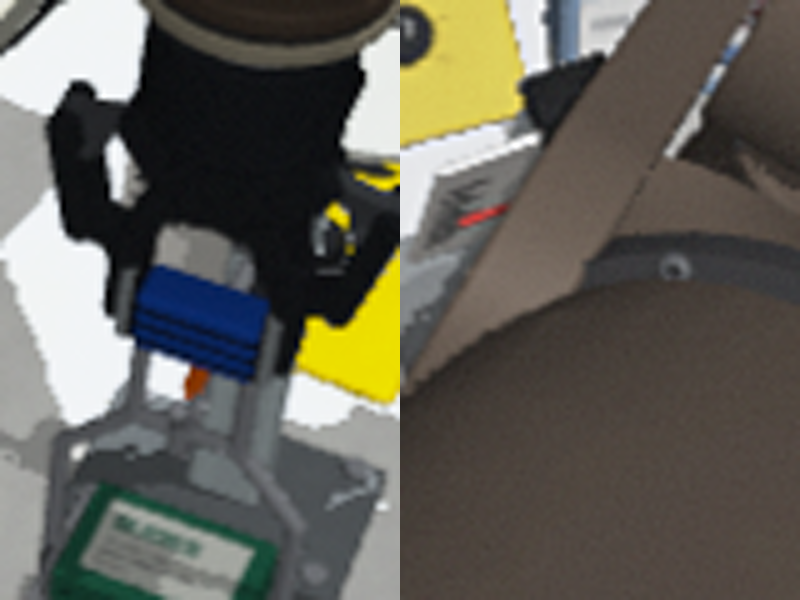

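The bar (scene crop ~(190,435)) lies in the hook with the gate (195,382) shut above it, and the pointer has sunk. Releasing gently.

Request:
drive_tool(rows=[[[0, 0, 0], [0, 0, 0], 0.6], [[0, 0, 0], [0, 0, 0], 0.65], [[0, 0, 0], [0, 0, 0], 0.75], [[0, 0, 0], [0, 0, 0], 0.9], [[0, 0, 0], [0, 0, 0], 1]])

```text
clock: 12.53
tool_pos: [0.4835, -0.3723, 0.2273]
ee_rot: [-0.0, -0.109, 0.994, 0.0]
wrist_force: [-0.7, 0.3, 0.2]
grip_width: 0.0846
gripper_force: 0.0
```

Request:
drive_tool(rows=[[[0, 0, 0], [0, 0, 0], 1], [[0, 0, 0], [0, 0, 0], 1], [[0, 0, -4], [0, 0, 0], 1], [[0, 0, -8], [0, 0, 0], 1], [[0, 0, -12], [0, 0, 0], 1]])

```text
clock: 12.95
tool_pos: [0.4831, -0.3721, 0.2515]
ee_rot: [-0.0, -0.109, 0.994, 0.001]
wrist_force: [-0.3, 1.1, -0.6]
grip_width: 0.0854
gripper_force: 0.0
```

Request:
drive_tool(rows=[[[0, 0, -20], [0, 0, 0], 1], [[0, 0, -20], [0, 0, 0], 1], [[0, 0, -20], [0, 0, 0], 1], [[10, 0, -20], [0, 0, 0], 1], [[20, 0, -20], [0, 0, 0], 1]])

```text
clock: 13.37
tool_pos: [0.4553, -0.3786, 0.3535]
ee_rot: [0.001, -0.11, 0.994, -0.0]
wrist_force: [0.0, -0.1, 0.1]
grip_width: 0.0852
gripper_force: 0.0
```

Request:
drive_tool(rows=[[[30, 0, 0], [0, 0, 0], 1], [[30, 0, 0], [0, 0, 0], 1], [[10, 0, 0], [0, 0, 0], 1], [[0, 0, 0], [0, 0, 0], 1], [[0, 0, 0], [0, 0, 0], 1]])

```text
clock: 13.78
tool_pos: [0.386, -0.3944, 0.3524]
ee_rot: [0.001, -0.109, 0.994, -0.001]
wrist_force: [-0.1, -0.1, -0.0]
grip_width: 0.0852
gripper_force: 0.0
```

```bash
for i in 1 2 3 4 5; do python3 ptr.py|head -3; done; mv $(ls pics/p1[0-9]*.png|tail -1) pics/end.png
```

```text
13.8833 [ 0.38676839 -0.39412723  0.35174586] [-0.70569788 -0.30116332 -0.42825981] [ 0.00957104  0.01422191 -0.08676706]
red top 32 382 390.03125 181.0
tip (np.int64(382), np.float64(183.5)) tip0 383 179.0
13.9833 [ 0.38681399 -0.39393897  0.35131286] [-0.75854399  0.48577764  0.61691835] [ 0.01976786 -0.00800858  0.01606731]
red top 32 382 390.03125 181.0
tip (np.int64(382), np.float64(183.5)) tip0 383 179.0
14.0833 [ 0.38659297 -0.39387073  0.35112402] [-0.20789732 -0.06731217 -0.518157  ] [-0.03380579 -0.02705297 -0.01405913]
red top 31 382 389.96774193548384 181.0
tip (np.int64(382), np.float64(183.5)) tip0 383 179.0
14.1833 [ 0.3863209  -0.39392686  0.35111642] [-0.9757376   0.05266877 -0.28857477] [-0.02800388 -0.03904789 -0.00764252]
red top 32 382 390.03125 181.0
tip (np.int64(382), np.float64(183.5)) tip0 383 179.0
14.2833 [ 0.38613932 -0.39400318  0.35115521] [ 0.16992466 -0.32395073  0.49131018] [ 0.01737502 -0.05729728  0.03631252]
red top 32 382 390.03125 181.0
tip (np.int64(382), np.float64(183.5)) tip0 383 179.0
```

View pics/end.png

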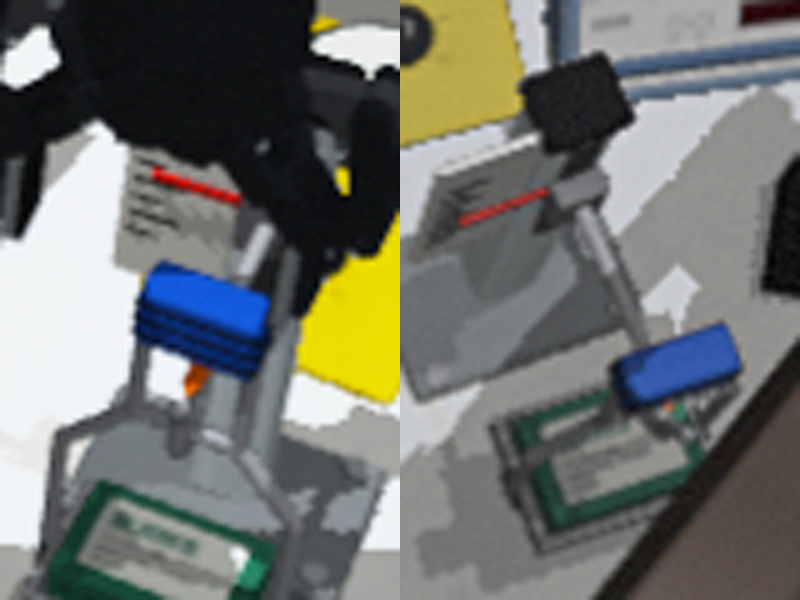

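The carrier hangs upright and still on the hook with the gate shut, and the pointer is steady about 30 mm down. I'll let it settle a little longer, then hand in.

Request:
drive_tool(rows=[[[0, 0, 0], [0, 0, 0], 1], [[0, 0, 0], [0, 0, 0], 1], [[0, 0, 0], [0, 0, 0], 1], [[0, 0, 0], [0, 0, 0], 1], [[0, 0, 0], [0, 0, 0], 1]])

```text
clock: 14.7
tool_pos: [0.3858, -0.3942, 0.3513]
ee_rot: [-0.0, -0.109, 0.994, -0.0]
wrist_force: [0.0, 1.1, -0.4]
grip_width: 0.0851
gripper_force: 0.0
```

Request:
drive_tool(rows=[[[0, 0, 0], [0, 0, 0], 1], [[0, 0, 0], [0, 0, 0], 1], [[0, 0, 0], [0, 0, 0], 1], [[0, 0, 0], [0, 0, 0], 1], [[0, 0, 0], [0, 0, 0], 1]])

```text
clock: 15.12
tool_pos: [0.3859, -0.3941, 0.3513]
ee_rot: [-0.0, -0.11, 0.994, 0.0]
wrist_force: [-0.0, 0.3, -0.2]
grip_width: 0.0852
gripper_force: 0.0
```

```bash
python3 -c "
from bench import hand_in; print(hand_in())"
```

```text
the job is handed in; nothing more can be done
None
```

I handed the job in at about 15 s: in the last pictures the carrier hangs free on the hook, gate shut above the bar and pointer steady about 30 mm down; the hand-in returned no verdict.

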